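# Stand the fallen award plaque back in its row

### The arm

A 6-joint arm with a two-finger parallel gripper is mounted at the origin on a cart in front of the work surface, level with it; the furniture and walls round the work are solid. World frame = base frame: x ahead of the robot, y to its left, z up, the work surface at z = 0. Lengths are in m, angles in degrees, forces in N, time in s.
With the tool pointing down it reaches from about 0.35 to 0.875 m from the base axis. Payload 4.2 kg.
Tool frame: the origin (TCP) lies midway between the tips of the shut fingers; the grasp point (between the pads) lies 19 mm behind it; y points along the fingers, z is the direction in which the jaws open and shut, and the axes are right-handed (so a half turn about y gives the same grasp; the last joint's range is limited). The gripper opens to 87 mm and grips with 3 to 60 N. Pads are 19 mm wide; open, the fingers measure 117 mm over their backs; the gripper's body (75 mm by 190 mm) begins 51 mm behind the grasp point.
Start: joints at [86.895, 22.042, 0.453, 0, -68.411, -14.817], TCP at [0.192, 0.595, 0.189] pointing down, gripper open.
Joint ranges: [-179.83, 179.83], [-69.29, 118.12], [-61.27, 80.66], [-181.25, 117.63], [-171.15, -9.14], [-177.46, 177.46]. Speed limits (degrees/s): [159.86, 159.86, 180, 180, 180, 180].

### API

Orientations are given as [roll, pitch, yaw] about the fixed x, y, z axes, in that order (R = Rz(yaw) Ry(pitch) Rx(roll)).
In Python, from workcell import env gives the robot as it stands. The module is installed in compiled form; this text tells all that it offers. Calls block until the motion is done:
- env.goto(position, orientation): joint-space move of the TCP to a pose.
- env.move_straight(position, rotation=None, rate=0.15, force_limit=None): straight line of the TCP; rotation=None keeps the orientation; rate is the mean speed in m/s. With force_limit (N) it stops when the force on the tool has changed by that much, and returns True; else False.
- env.set_joints(angles): joint-space move.
- env.gripper_to(opening, grasp_force=None): opening from 0.0 (shut) to 1.0 (fully open); grasp_force is the grip in N (None keeps the last); returns when the fingers have stopped.
- env.dwell(seconds).
- env.inverse_kinematics(position, orientation): joint angles nearest the present ones, or None.
- env.read_state(): the state.
- env.grab_frame(name): name is "side" or "top"; returns a dict with "image" (480x640x3 uint8, blue, green, red), "fx", "fy", "cx", "cy" (pixels), "position" and "orientation" of the camera in the world. Camera axes: x right, y up, looking along -z (the intrinsics and any distortion apply to the point x, -y, -z); pixel columns grow to the right and rows downward; lengths in m; the calibration is good to about 2 mm. A picture is of the moment at which its call begins. There is no depth.
A pose or a line that the arm cannot do raises env.Unreachable and nothing moves.
- env.close_job(): hands the job in, once; it reports no verdict.
Trained networks look in a picture, given as the dict that the camera call returned (one of the last four; its "shot" number tells which), for a name from the list of things; names that differ only in an ending like _2 or _b are one class to them, and where a whole thing is asked for, a point or a joint stands for the part that bears it (a point fixed in the world has none). Each returns a list of dicts, best first, with "score" (0 to 1); they miss things now and then, are a little off and sometimes report something else, mostly with a low value. They report only what shows in the picture. A call takes as long as a camera call.
- env.search_frame(picture, thing): "xyz" ([x, y, z] in m, in world coordinates, good to about 4 mm: the middle of the surface that is visible of it).
- env.trace(picture, thing): "mask" (480x640 bool, what is visible of it).
The state is a dict: "clock": time; "joint_positions": joint angles; "qvel": joint speeds; "joint_torque": joint torques, N m; "position": TCP position; "tool_rot": TCP orientation; "force": force on the tool from outside, world axes, zero at the start; "wrist_torque": the same for the moment, N m; "opening": opening from 0.0 (shut) to 1.0 (fully open).
Only numpy, scipy, OpenCV 4.12 (cv2) and the standard library are available. Lean on these libraries where they do the work, as an engineer would, in place of code of your own. Each camera call takes 0.05 s, during which the arm holds its last target.

### The job

One award plaque has fallen over and lies on the desk, printed face up. Stand it upright on the bare desk and let go of it, then take it again front to back and set it upright into the gap in the row on the wooden display rail, between the rail's lips, facing the same way as its neighbours. Do not knock over or push aside the standing plaques, the mug or the stapler.

Things in the scene. Friction and masses are not known exactly. Their poses are not given: they have to be found in the camera images.
- fallen_center (a point): Centre of the fallen award plaque: a slim solid slab, 20 mm thick (its x axis), 38 mm wide (its y axis), 168 mm tall (its z axis, from foot to head), 0.3 kg. Its foot is 84 mm from this point along -z, its head 84 mm along +z; its printed face (white upper part, amber lower part) is the -x side. At the start it lies flat with the printed face up (its +x points down) and its head pointing towards the robot (along -x), within about 26 degrees either way.
- rail: Low wooden display rail, fixed to the desk, 62 mm deep (its x axis) and 321 mm long (its y axis). Origin: centre of its underside, on the desk. The plaques stand on its floor, 8 mm above the desk, in a channel 32 mm wide (x from -16 to +16 mm) between a front and a back lip whose tops are 18 mm above the desk. Its -x side is the front, which the printed faces of the row look to.
- plaque_a_center (a point): Centre (92 mm above the desk) of the standing plaque on the left of the gap; same shape, size and axes as the fallen one. The fallen plaque belongs midway between this one and plaque_b, whose centres are 98 to 104 mm apart (clear gap 60 to 66 mm).
- plaque_b_center (a point): Centre of the standing plaque on the right of the gap; same shape, size and axes.
- plaque_c_center (a point): Centre of the standing plaque at the right end of the row; same shape, size and axes.
- plaque_d_center (a point): Centre of the standing plaque at the left end of the row; same shape, size and axes.
- mug: Green mug with a handle, 86 mm wide, 96 mm tall, a bystander; origin at the centre of its underside.
- stapler: Stapler, 152 mm long (its y axis), 36 mm wide, 41 mm tall, a bystander; origin at the centre of its underside.
- rail_back (a point): Middle of the lower back edge of the rail, 31 mm behind its origin on its +x side; same axes as the rail.

How it is judged (in metres and radians):
On the way:
1. the fallen plaque stands upright on the bare desk, clear of the rail, and has been let go (angle between fallen_center's own z axis and vertical below 0.06 rad and height (world z) of fallen_center between 0.08 and 0.088 m and contact force between fallen and the fingers below 0.1 N and contact force between fallen and rail below 0.1 N and angular speed of fallen below 0.2 rad/s), for 0.3 s.
At the end, for the whole second after the job is handed in: Fallen plaque upright (0.06 rad) on the rail floor, centre within 9 mm of the rail's midline, printed face to the front within 0.2 rad, centre within 66 mm of plaque_a's and plaque_b's centres, at rest, released; the other four plaques upright (0.06 rad) (angle between each of fallen_center, plaque_a_center, plaque_b_center, plaque_c_center, plaque_d_center's own z axis and vertical below 0.06 rad and z of fallen_center in the frame of rail between 0.089 and 0.095 m and x of fallen_center in the frame of rail between -0.009 and 0.009 m and angle between the x axis of fallen_center and the x axis of rail, either way round below 0.2 rad and horizontal distance between fallen_center and plaque_a_center below 0.066 m and horizontal distance between fallen_center and plaque_b_center below 0.066 m and linear speed of fallen below 0.02 m/s and contact force between fallen and the fingers below 0.1 N and x of rail_back in the frame of fallen_center above 0 m); the robot touches nothing.
It fails at once if a standing plaque is tipped more than 0.2 rad or shoved more than 20 mm (angle between any of plaque_a_center, plaque_b_center, plaque_c_center, plaque_d_center's own z axis and vertical above 0.2 rad or distance of any of plaque_a_center, plaque_b_center, plaque_c_center, plaque_d_center from where it was at the start of the episode above 0.02 m).
It fails at once if the mug is shoved more than 30 mm (distance of mug from where it was at the start of the episode above 0.03 m).
It fails at once if the stapler is shoved more than 30 mm (distance of stapler from where it was at the start of the episode above 0.03 m).
It also fails if it takes over 72 s, if anything falls off the work surface, if the arm or the gripper's body presses on something with over 40 N, if the wrist force passes 120 N, or if a joint passes its speed limit or range.

## Working session

There is one attempt and no reset: what is moved stays moved. The work goes in short steps, each a Python script; the robot and the scene stay as the last script left them, time stands still between calls to the robot, and variables do not carry over. Pictures are saved under pics/ and viewed, and the job is handed in when it is done.

```bash
mkdir -p pics; cat > h.py <<'E'
import numpy as np, cv2
from scipy.spatial.transform import Rotation as R
from workcell import env
def cam(f):
    return np.array(f["position"]),f["orientation"]
E
python3 - <<'E'
from h import *
for n in("side","top"):
    f=env.grab_frame(n); cv2.imwrite(f"pics/{n}0.png",f["image"])
    print(n,{k:v for k,v in f.items() if k!="image"})
    for t in("fallen_center","plaque_a_center","rail","mug","stapler"):
        print(t,[(np.round(d["xyz"],3).tolist(),round(d["score"],2)) for d in env.search_frame(f,t)])
s=env.read_state();print(s)
E
```

```text
side {'fx': 520.0392888666987, 'fy': 520.0392888666987, 'cx': 329.7669758597243, 'cy': 238.57915666021623, 'position': array([0.0461619 , 0.04900429, 1.00127787]), 'orientation': array([ 30.67062099,  -0.81440862, -94.29793776]), 'shot': 1}
fallen_center [([0.519, -0.084, 0.02], 0.71)]
plaque_a_center [([0.458, 0.221, 0.123], 0.64), ([0.463, 0.121, 0.122], 0.41)]
rail [([0.456, 0.179, 0.012], 0.57)]
mug [([0.707, -0.223, 0.056], 0.64)]
stapler [([0.465, -0.332, 0.036], 0.86)]
top {'fx': 496.0727635916235, 'fy': 496.0727635916235, 'cx': 321.01307928163817, 'cy': 242.90058650762765, 'position': array([ 0.46662009, -0.01339556,  1.31638115]), 'orientation': array([ 5.57301755e+00, -3.56476942e-02, -8.87466467e+01]), 'shot': 2}
fallen_center [([0.527, -0.084, 0.019], 0.95), ([0.468, 0.206, 0.173], 0.15)]
plaque_a_center [([0.47, 0.207, 0.172], 0.82)]
rail [([0.475, 0.172, 0.014], 0.66), ([0.466, 0.266, 0.173], 0.32)]
mug [([0.708, -0.229, 0.033], 0.78)]
stapler [([0.474, -0.342, 0.036], 0.58), ([0.474, 0.171, 0.02], 0.37)]
{'clock': 0.6, 'joint_positions': array([ 8.68952628e+01,  2.20406329e+01,  4.53146474e-01, -4.59368553e-03,
       -6.84120776e+01, -1.48152853e+01]), 'qvel': array([-0.02139597, -0.05941928,  0.11065792, -0.03433342,  0.04982896,
        0.03628688]), 'joint_torque': array([ 9.59118697e-04, -3.90210879e+01,  1.87535083e+01,  4.22243267e+00,
        1.54027896e-02, -2.67071579e-05]), 'position': array([0.19226437, 0.59465769, 0.18945276]), 'tool_rot': array([-8.99993293e+01, -4.24095480e-03,  1.62078287e+02]), 'force': array([ 0.62225475, -0.03797893, -0.79664072]), 'wrist_torque': array([ 0.02492806, -0.00962104, -0.01178824]), 'opening': 0.9995566552300759}
```

View pics/side0.png

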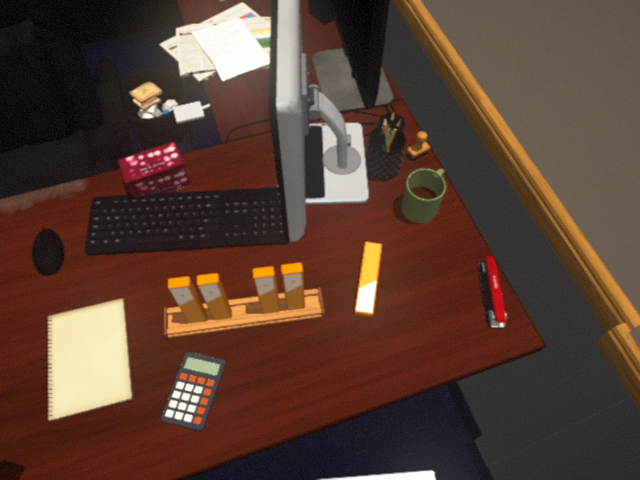

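View pics/top0.png

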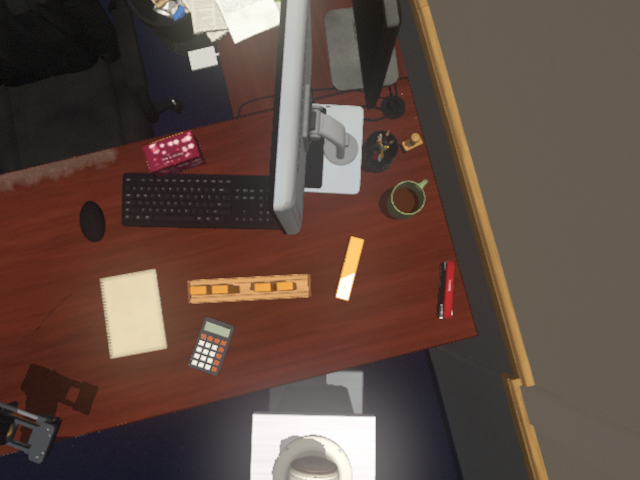

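The fallen plaque is around side (368,278) / top (350,268). The row's gap is at side ~(238,295). The monitor overhangs near top (290,232). Next I measure these precisely.

```bash
cat >> h.py <<'E'
def rot(f): return R.from_euler('xyz',f["orientation"],degrees=True).as_matrix()
def ray(f,px):
    px=np.atleast_2d(np.asarray(px,float))
    d=np.c_[(px[:,0]-f["cx"])/f["fx"],-(px[:,1]-f["cy"])/f["fy"],-np.ones(len(px))]
    return np.array(f["position"]),d@rot(f).T
def plane(f,px,z):
    p,d=ray(f,px); return p+d*((z-p[2])/d[:,2])[:,None]
def proj(f,X):
    c=(np.atleast_2d(X)-np.array(f["position"]))@rot(f)
    return np.c_[f["cx"]+f["fx"]*c[:,0]/-c[:,2], f["cy"]-f["fy"]*c[:,1]/-c[:,2]]
E
python3 - <<'E'
from h import *
for n in("side","top"):
    f=env.grab_frame(n); im=f["image"]
    ms=env.trace(f,"fallen_center"); m=ms[0]["mask"]; print(n,ms[0]["score"],m.sum())
    ys,xs=np.nonzero(m); P=plane(f,np.c_[xs,ys],0.02)[:,:2]
    r=cv2.minAreaRect((P*1000).astype(np.float32)); print(r)
    mo=np.array([[293,241],[298,232]])
    # crops
    c=im[225:345,155:395] if n=="side" else im[225:315,175:375]
    cv2.imwrite(f"pics/{n}c.png",cv2.resize(c,None,fx=3.3 if n=="side" else 4,fy=3.3 if n=="side" else 4,interpolation=cv2.INTER_CUBIC))
    for k in ms[:1]:pass
    for t in("plaque_a_center","rail"):
        for k in env.trace(f,t):
            m=k["mask"]; ys,xs=np.nonzero(m); print(t,round(k["score"],2),m.sum(),xs.min(),xs.max(),ys.min(),ys.max())
E
```

```text
side 0.81 1309
((525.0978393554688, -81.2313232421875), (37.56993865966797, 173.1374969482422), 76.49028015136719)
plaque_a_center 0.61 980 198 231 274 319
top 0.92 892
((529.8914794921875, -86.87459564208984), (38.92256546020508, 166.8159942626953), 75.4994888305664)
plaque_a_center 0.52 235 212 239 284 293
rail 0.73 2000 187 311 273 302
```

View pics/sidec.png

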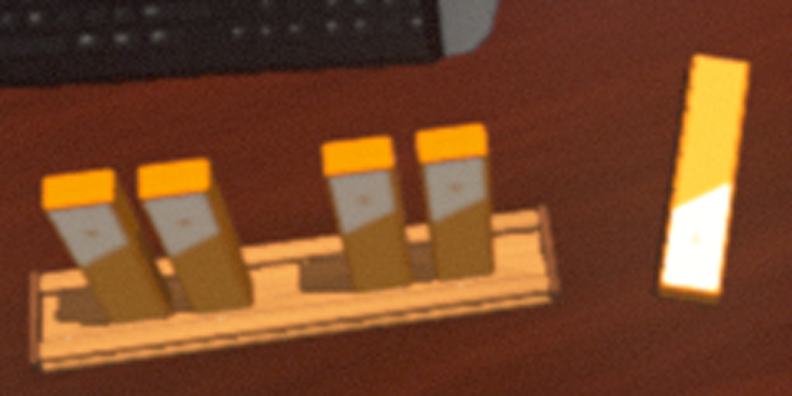

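View pics/topc.png

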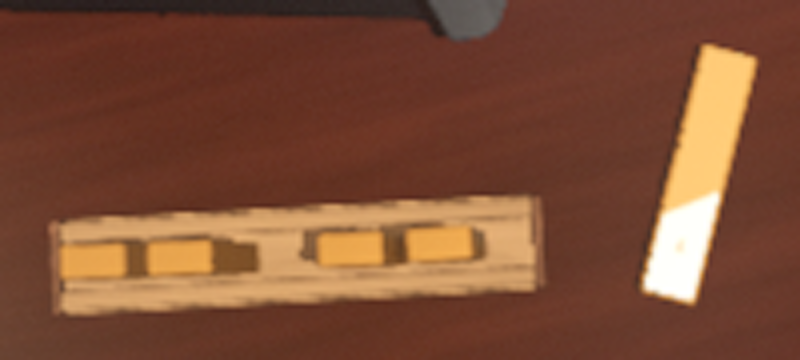

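```bash
python3 - <<'E'
from h import *
for n in("side","top"):
    f=env.grab_frame(n); im=f["image"].astype(int)
    hsv=cv2.cvtColor(f["image"],cv2.COLOR_BGR2HSV)
    if n=="side": mm=(hsv[...,0]<28)&(hsv[...,1]>150)&(hsv[...,2]>215); sub=np.zeros_like(mm); sub[255:300,160:310]=1
    else: mm=(hsv[...,0]<25)&(hsv[...,1]>115)&(hsv[...,2]>200); sub=np.zeros_like(mm); sub[270:305,185:312]=1
    k,l,st,ce=cv2.connectedComponentsWithStats((mm&sub).astype(np.uint8))
    for i in range(1,k):
        if st[i,4]>25: 
            ys,xs=np.nonzero(l==i); P=plane(f,np.c_[xs,ys],.176)[:,:2]*1000
            r=cv2.minAreaRect(P.astype(np.float32)); print(n,st[i].tolist(),np.round(plane(f,ce[i],.176)[0],4),np.round(r[0],1),np.round(r[1],1),round(r[2],1))
    # fallen top face
    b=((hsv[...,2]>215)); sub[:]=0
    if n=="side": sub[235:320,345:395]=1
    else: sub[230:305,330:370]=1
    ys,xs=np.nonzero(b&sub); P=plane(f,np.c_[xs,ys],.02)[:,:2]*1000
    r=cv2.minAreaRect(P.astype(np.float32)); print(n,"fallen",len(xs),P.mean(0),r)
    # rail corners / monitor
    if n=="side":
        print(plane(f,[[155+42/3.3,225+370/3.3],[155+556/3.3,225+302/3.3],[155+543/3.3,225+208/3.3],[155+33/3.3,225+272/3.3]],.018))
        s=(f,[294,241])
    else:
        print(plane(f,[[175+62/4,225+313/4],[175+543/4,225+290/4],[175+534/4,225+196/4],[175+52/4,225+222/4]],.018))
        p1,d1=ray(*s);p2,d2=ray(f,[290,234]);
        A=np.c_[d1[0],-d2[0]];t=np.linalg.lstsq(A,p2-p1,rcond=None)[0];print("monitor",p1+t[0]*d1[0],p2+t[1]*d2[0])
E
```

```text
side [281, 263, 21, 11, 186] [0.4772 0.0736 0.176 ] [477.3  73.7] [18.5 36.2] 4.1
side [253, 267, 21, 11, 190] [0.4729 0.1244 0.176 ] [473.1 124.1] [18.4 36. ] 4.1
side [197, 274, 21, 11, 194] [0.4659 0.2222 0.176 ] [466.1 222. ] [18.4 35.2] 4.1
side [168, 277, 21, 11, 195] [0.463  0.2721 0.176 ] [463.1 272.3] [18.5 34.6] 3.6
side [237, 297, 21, 3, 41] [0.4232 0.148  0.176 ] [424.1 151.8] [34.4  3.8] 86.1
side fallen 1241 [525.19267867 -82.09154772] ((528.38037109375, -82.88004302978516), (36.850833892822266, 166.7305450439453), 76.45639038085938)
[[0.4231357  0.32636732 0.018     ]
 [0.44512194 0.01772268 0.018     ]
 [0.50881489 0.02154522 0.018     ]
 [0.48700398 0.33708146 0.018     ]]
top [190, 275, 118, 28, 1709] [0.4703 0.1509 0.176 ] [469.9 152. ] [ 49.6 267.9] 4.3
top fallen 836 [528.49137434 -86.73337772] ((529.0126953125, -86.68362426757812), (34.86582946777344, 164.26638793945312), 76.55818176269531)
[[0.42833524 0.32417542 0.018     ]
 [0.45001596 0.01214178 0.018     ]
 [0.5109285  0.01947937 0.018     ]
 [0.48710546 0.33349331 0.018     ]]
monitor [0.61251124 0.06950784 0.04045139] [0.61249277 0.0693059  0.04043618]
```

```bash
cat >> h.py <<'E'
def frame(y,z):
    y=np.array(y,float);z=np.array(z,float);y/=np.linalg.norm(y);z/=np.linalg.norm(z)
    return np.c_[np.cross(y,z),y,z]
def eul(M): return R.from_matrix(M).as_euler('xyz',degrees=True)
def plq(lying,ang):
    a=np.radians(ang)
    if lying: zp=np.array([np.cos(a),np.sin(a),0]);xp=np.array([0,0,-1.])
    else: zp=np.array([0,0,1.]);xp=np.array([np.cos(a),np.sin(a),0])
    return np.c_[xp,np.cross(zp,xp),zp]
def toolM(P,th,sg):
    t=np.radians(th); return frame(np.cos(t)*P[:,0]-np.sin(t)*P[:,2], sg*P[:,1])
# relation: TCP = centre + P@ (off)
def tcp(P,c,th,s,d):
    """tool crosses plaque mid plane at height s; TCP d beyond that along tool"""
    t=np.radians(th); return np.array(c)+P@np.array([d*np.cos(t),0,s-d*np.sin(t)])
E
python3 - <<'E'
from h import *
f=env.grab_frame("top")
print(plane(f,[[220,289.25],[262.75,286.75],[284.5,286.2],[198.5,290]],.176))
c=[.529,-.085,.010]
ik=lambda p,M:(lambda q:None if q is None else np.round(q,0).tolist())(env.inverse_kinematics(list(p),list(eul(M))))
for th in(0,15,25):
  for sg in(1,-1):
    L=plq(1,166.5)
    print("grip",th,sg,ik(tcp(L,c,th,.015,.004),toolM(L,th,sg)))
    for psi in(-30,0,30):
      S=plq(0,psi)
      print("  st",psi,ik(tcp(S,[.52,-.1,.084],th,.015,.004),toolM(S,th,sg)), ik(tcp(S,[.52,-.1,.25],th,.015,.004),toolM(S,th,sg)))
E
```

```text
[[0.46625889 0.2171188  0.176     ]
 [0.47409599 0.11950216 0.176     ]
 [0.47643983 0.0697492  0.176     ]
 [0.46347525 0.26622565 0.176     ]]
grip 0 1 [9.0, 24.0, -27.0, 0.0, -39.0, 68.0]
  st -30 None None
  st 0 [-53.0, 64.0, -54.0, -123.0, -107.0, 113.0] [-54.0, 15.0, -52.0, -124.0, -77.0, 71.0]
  st 30 [-53.0, 47.0, -30.0, -97.0, -88.0, 77.0] [-52.0, 21.0, -29.0, -96.0, -85.0, 50.0]
grip 0 -1 [9.0, 24.0, -27.0, -0.0, -39.0, -112.0]
  st -30 None None
  st 0 [-53.0, 64.0, -54.0, -123.0, -107.0, -67.0] [-54.0, 15.0, -52.0, -124.0, -77.0, -109.0]
  st 30 [-53.0, 47.0, -30.0, -97.0, -88.0, -103.0] [-52.0, 21.0, -29.0, -96.0, -85.0, -130.0]
grip 15 1 None
  st -30 None None
  st 0 [-53.0, 40.0, -55.0, -128.0, -78.0, 94.0] [-41.0, -4.0, -40.0, -110.0, -42.0, 39.0]
  st 30 [-49.0, 33.0, -30.0, -93.0, -72.0, 62.0] [-45.0, 9.0, -24.0, -85.0, -70.0, 31.0]
grip 15 -1 None
  st -30 None None
  st 0 [-53.0, 40.0, -55.0, -128.0, -78.0, -86.0] [-41.0, -4.0, -40.0, -110.0, -42.0, -141.0]
  st 30 [-49.0, 33.0, -30.0, -93.0, -72.0, -118.0] [-45.0, 9.0, -24.0, -85.0, -70.0, -149.0]
grip 25 1 None
  st -30 None None
  st 0 [-47.0, 22.0, -50.0, -124.0, -54.0, 74.0] [-19.0, -9.0, -32.0, -81.0, -17.0, -2.0]
  st 30 [-43.0, 25.0, -29.0, -87.0, -60.0, 49.0] [-38.0, 4.0, -21.0, -74.0, -61.0, 16.0]
grip 25 -1 None
  st -30 None None
  st 0 [-47.0, 22.0, -50.0, -124.0, -54.0, -106.0] None
  st 30 [-43.0, 25.0, -29.0, -87.0, -60.0, -131.0] [-38.0, 4.0, -21.0, -74.0, -61.0, -164.0]<stdin>:12: UserWarning: Gimbal lock detected. Setting third angle to zero since it is not possible to uniquely determine all angles.
```

```bash
python3 - 2>/dev/null <<'E'
from h import *
c=[.529,-.086,.010]
ik=lambda p,M:(lambda q:None if q is None else np.round(q,0).tolist())(env.inverse_kinematics(list(p),list(eul(M))))
L=plq(1,166.5)
for th in(0,5,10,15,20):
  for sg in(1,-1):
    print("grip",th,sg,ik(tcp(L,c,th,.03,.007),toolM(L,th,sg)))
for x in (.36,.4,.45,.5):
 for th in(0,10,20):
  for psi in(160,166.5,180):
      S=plq(0,psi)
      print("st",x,th,psi,[ik(tcp(S,[x,-.1,z],th,.03,.007),toolM(S,th,1)) for z in(.084,.2)])
E
```

```text
grip 0 1 [9.0, 24.0, -29.0, 0.0, -37.0, 67.0]
grip 0 -1 [9.0, 24.0, -29.0, -0.0, -37.0, -113.0]
grip 5 1 [11.0, 21.0, -35.0, 4.0, -29.0, 62.0]
grip 5 -1 [11.0, 21.0, -35.0, 4.0, -29.0, -118.0]
grip 10 1 [12.0, 20.0, -42.0, 13.0, -20.0, 53.0]
grip 10 -1 [12.0, 20.0, -42.0, 13.0, -20.0, -127.0]
grip 15 1 None
grip 15 -1 None
grip 20 1 None
grip 20 -1 None
st 0.36 0 160 [[-5.0, 56.0, 4.0, -19.0, -127.0, 79.0], [-5.0, 46.0, 6.0, -22.0, -137.0, 74.0]]
st 0.36 0 166.5 [[-2.0, 56.0, 3.0, -14.0, -126.0, 81.0], [-2.0, 47.0, 4.0, -17.0, -136.0, 78.0]]
st 0.36 0 180 [[5.0, 56.0, -1.0, -6.0, -123.0, 87.0], [5.0, 46.0, -1.0, -7.0, -133.0, 85.0]]
st 0.36 10 160 [[-5.0, 51.0, 3.0, -17.0, -120.0, 78.0], [-5.0, 42.0, 5.0, -20.0, -132.0, 74.0]]
st 0.36 10 166.5 [[-2.0, 51.0, 1.0, -13.0, -119.0, 81.0], [-2.0, 42.0, 4.0, -15.0, -131.0, 78.0]]
st 0.36 10 180 [[5.0, 51.0, -3.0, -5.0, -117.0, 87.0], [5.0, 42.0, -1.0, -6.0, -128.0, 85.0]]
st 0.36 20 160 [[-5.0, 45.0, 0.0, -16.0, -113.0, 78.0], [-5.0, 37.0, 4.0, -18.0, -125.0, 74.0]]
st 0.36 20 166.5 [[-1.0, 45.0, -1.0, -12.0, -113.0, 81.0], [-2.0, 37.0, 3.0
[... 2009 characters left out ...]
0, 33.0, -26.0, -153.0, 67.0]]
st 0.5 0 180 [[4.0, 65.0, 25.0, -6.0, -140.0, 85.0], [4.0, 57.0, 26.0, -8.0, -148.0, 83.0]]
st 0.5 10 160 [[-5.0, 60.0, 30.0, -22.0, -137.0, 71.0], [-5.0, 53.0, 33.0, -28.0, -147.0, 64.0]]
st 0.5 10 166.5 [[-2.0, 61.0, 28.0, -17.0, -136.0, 76.0], [-2.0, 53.0, 32.0, -21.0, -146.0, 70.0]]
st 0.5 10 180 [[4.0, 60.0, 23.0, -6.0, -133.0, 86.0], [4.0, 53.0, 26.0, -7.0, -142.0, 84.0]]
st 0.5 20 160 [[-4.0, 55.0, 26.0, -19.0, -128.0, 72.0], [-4.0, 49.0, 31.0, -23.0, -139.0, 67.0]]
st 0.5 20 166.5 [[-1.0, 56.0, 25.0, -15.0, -128.0, 77.0], [-1.0, 49.0, 29.0, -17.0, -139.0, 73.0]]
st 0.5 20 180 [[4.0, 55.0, 20.0, -5.0, -125.0, 86.0], [4.0, 49.0, 24.0, -6.0, -135.0, 85.0]]
```

```bash
cat >> h.py <<'E'
TH=8; S_=.03; D_=.0055; SG=1
def st():
    s=env.read_state(); print(round(s["clock"],2),np.round(s["position"],4),np.round(s["tool_rot"],1),"q",np.round(s["joint_positions"],0),"F",np.round(s["force"],1),"op",round(s["opening"],3))
def snap(tag,which=("side","top")):
    for n in which:
        f=env.grab_frame(n); cv2.imwrite(f"pics/{n}_{tag}.png",f["image"])
E
python3 - 2>/dev/null <<'E'
from h import *
env.move_straight([.13,.40,.38],rate=.25); st()
L=plq(1,166.5); c=np.array([.529,-.085,.010])
M=toolM(L,TH,SG); p=tcp(L,c,TH,S_,D_); e=list(eul(M))
up=p-.13*M[:,1]
D=list(eul(frame([0,0,-1],M[:,2])))
env.goto([.42,-.1,.36],D); st()
env.goto(list(up),e); st()
snap("pre")
E
```

```text
2.42 [0.1299 0.4001 0.3787] [-89.9   0.  162.1] q [ 94.  -3.  -4.  -0. -89. -22.] F [0.1 0.3 0. ] op 1.001
4.49 [ 0.4202 -0.0995  0.3599] [-90.   -0.  166.6] q [  8.  -2.  -5.  -0. -87.  68.] F [-0.1 -0.5 -1.1] op 0.996
5.42 [ 0.4843 -0.0735  0.1345] [-90.    8.1 166.6] q [ 13.   7. -31.   5. -45.  60.] F [-0.2 -1.5  0.4] op 0.999
```

View pics/top_pre.png

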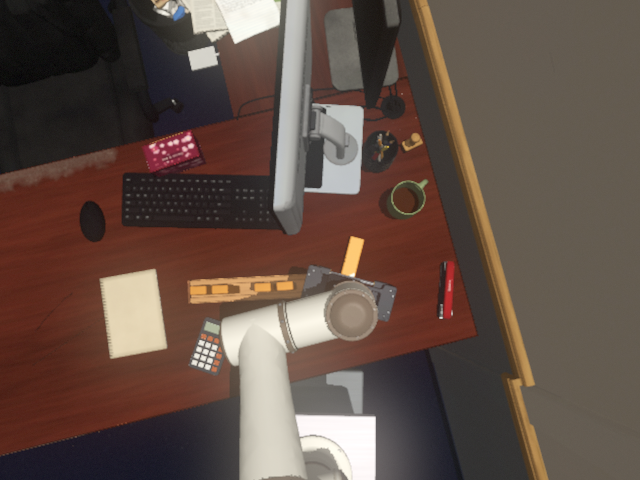

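View pics/side_pre.png

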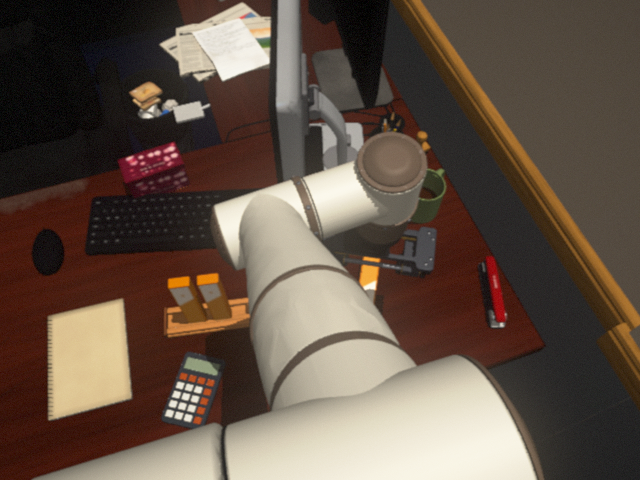

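The top view shows the forearm is offset about 0.16 m to +y of the tool. Pointing the tool back towards the robot here would put the wrist into the monitor (corner at top (290,232)). The bare desk strip on the left, around top (150,377), is free, so I will stand the plaque there. First the grasp.

```bash
python3 - 2>/dev/null <<'E'
from h import *
L=plq(1,166.5); c=np.array([.529,-.085,.010])
M=toolM(L,TH,SG); p=tcp(L,c,TH,S_,D_)
print(env.move_straight(list(p),rate=.12,force_limit=25)); st()
env.gripper_to(0.0,50); st()
f=env.grab_frame("top")
C=plane(f,[[150,377]],0)[0]; print(C)
ik=lambda p,M:(lambda q:None if q is None else np.round(q,0).tolist())(env.inverse_kinematics(list(p),list(eul(M))))
b=np.degrees(np.arctan2(C[1],C[0]))
for dp in(0,10,20,30):
  for sg in(1,-1):
    S=plq(0,b+180+dp)
    print(dp,sg,[ik(tcp(S,[C[0],C[1],z],TH,S_,D_),toolM(S,TH,sg)) for z in(.084,.12,.25)])
E
```

```text
False
6.76 [ 0.5011 -0.0781  0.0052] [-90.    8.1 166.5] q [ 12.  20. -39.   8. -24.  57.] F [ 0.2 -1.   0. ] op 1.004
8.28 [ 0.5006 -0.0782  0.0046] [-90.    8.  166.5] q [ 12.  20. -39.   8. -24.  57.] F [-0.1 -0.   0.9] op 0.004
[0.23546601 0.42497986 0.        ]
0 1 [[72.0, 60.0, 23.0, -15.0, -134.0, 78.0], [72.0, 57.0, 24.0, -16.0, -137.0, 77.0], [72.0, 49.0, 29.0, -21.0, -150.0, 70.0]]
0 -1 [[72.0, 60.0, 23.0, -15.0, -134.0, -102.0], [72.0, 57.0, 24.0, -16.0, -137.0, -103.0], [72.0, 49.0, 29.0, -21.0, -150.0, -110.0]]
10 1 [[76.0, 60.0, 20.0, -7.0, -132.0, 85.0], [76.0, 57.0, 20.0, -7.0, -135.0, 84.0], [76.0, 49.0, 24.0, -9.0, -146.0, 81.0]]
10 -1 [[76.0, 60.0, 20.0, -7.0, -132.0, -95.0], [76.0, 57.0, 20.0, -7.0, -135.0, -96.0], [76.0, 49.0, 24.0, -9.0, -146.0, -99.0]]
20 1 [[81.0, 59.0, 15.0, 1.0, -128.0, 90.0], [81.0, 56.0, 15.0, 1.0, -131.0, 90.0], [81.0, 48.0, 18.0, 1.0, -142.0, 91.0]]
20 -1 [[81.0, 59.0, 15.0, 1.0, -128.0, -90.0], [81.0, 56.0, 15.0, 1.0, -131.0, -90.0], [81.0, 48.0, 18.0, 1.0, -142.0, -89.0]]
30 1 [[85.0, 58.0, 9.0, 8.0, -123.0, 95.0], [85.0, 55.0, 9.0, 8.0, -126.0, 95.0], [85.0, 47.0, 12.0, 9.0, -137.0, 98.0]]
30 -1 [[85.0, 58.0, 9.0, 8.0, -123.0, -85.0], [85.0, 55.0, 9.0, 8.0, -126.0, -85.0], [85.0, 47.0, 12.0, 9.0, -137.0, -82.0]]
```

```bash
python3 - 2>/dev/null <<'E'
from h import *
snap("miss")
f=env.grab_frame("top"); cv2.imwrite("pics/m2.png",cv2.resize(f["image"][220:330,270:420],None,fx=5,fy=5))
f=env.grab_frame("side"); cv2.imwrite("pics/m3.png",cv2.resize(f["image"][180:340,320:470],None,fx=3.7,fy=3.7))
E
```

```text
(no output)
```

View pics/m2.png

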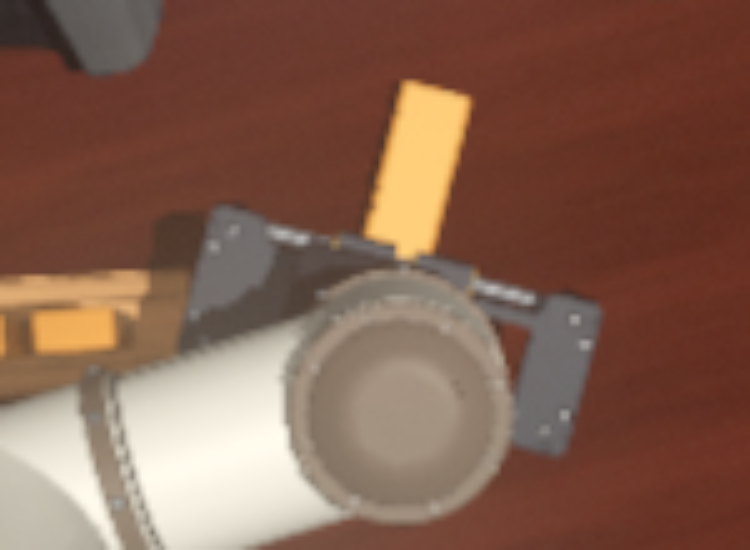

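View pics/m3.png

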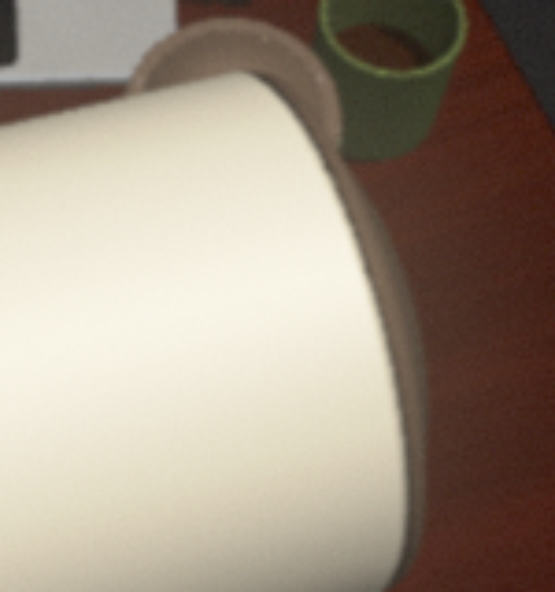

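The fingers look about 65 mm over their backs, at zoom x 335 to 470. That fits a 38 mm object between them, yet the opening reads shut. Lift and look.

```bash
python3 - 2>/dev/null <<'E'
from h import *
s=env.read_state(); p=np.array(s["position"])
env.move_straight(list(p+[0,0,.1]),rate=.15); st()
f=env.grab_frame("top"); cv2.imwrite("pics/m4.png",cv2.resize(f["image"][220:330,270:420],None,fx=5,fy=5))
E
```

```text
9.35 [ 0.4997 -0.0782  0.1037] [-90.    7.9 166.5] q [ 12.  11. -31.   5. -40.  61.] F [-0.6 -0.6 -0.2] op 0.004
```

View pics/m4.png

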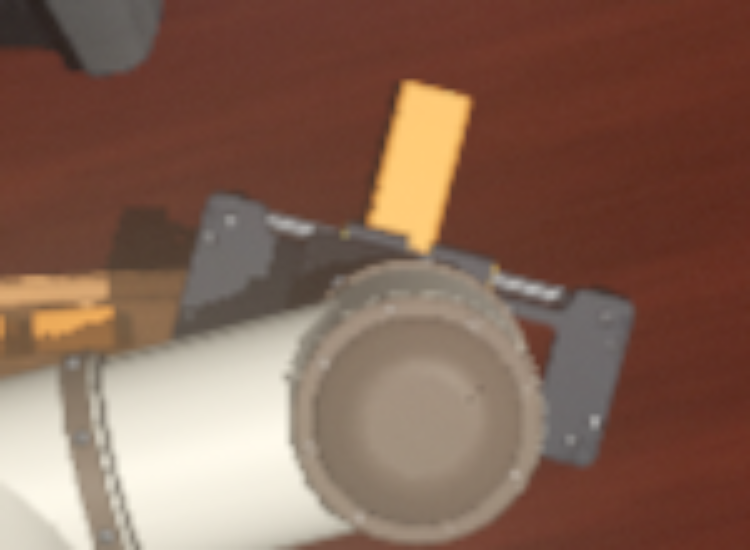

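The plaque stayed behind. I back the arm off and re-measure it.

```bash
cat >> h.py <<'E'
def fallen():
    for n in("side","top"):
        f=env.grab_frame(n); hsv=cv2.cvtColor(f["image"],cv2.COLOR_BGR2HSV)
        r=env.trace(f,"fallen_center")
        for k in r[:2]:
            ys,xs=np.nonzero(k["mask"]); P=plane(f,np.c_[xs,ys],.02)[:,:2]*1000
            print(n,round(k["score"],2),cv2.minAreaRect(P.astype(np.float32)))
        cv2.imwrite(f"pics/{n}_f.png",f["image"])
E
python3 - 2>/dev/null <<'E'
from h import *
env.gripper_to(1.0); st()
env.goto([.35,-.05,.3],list(env.read_state()["tool_rot"])) 
st(); fallen()
E
```

```text
10.92 [ 0.5006 -0.0782  0.1045] [-90.    8.  166.5] q [ 12.  11. -31.   5. -40.  61.] F [-0.1  0.3 -0.4] op 0.995
11.89 [ 0.3499 -0.0499  0.299 ] [-90.    7.9 166.5] q [ 24. -16. -27.   5. -72.  51.] F [ 1.2 -0.4 -0.5] op 1.0
side 0.7 ((469.9687805175781, -67.85618591308594), (38.68886184692383, 60.89017105102539), 74.69721984863281)
top 0.56 ((529.641845703125, -87.56852722167969), (39.480194091796875, 167.79640197753906), 76.45893859863281)
```

View pics/top_f.png

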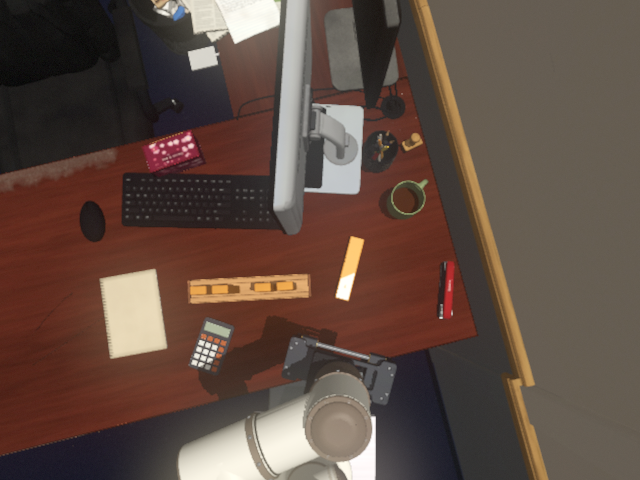

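View pics/side_f.png

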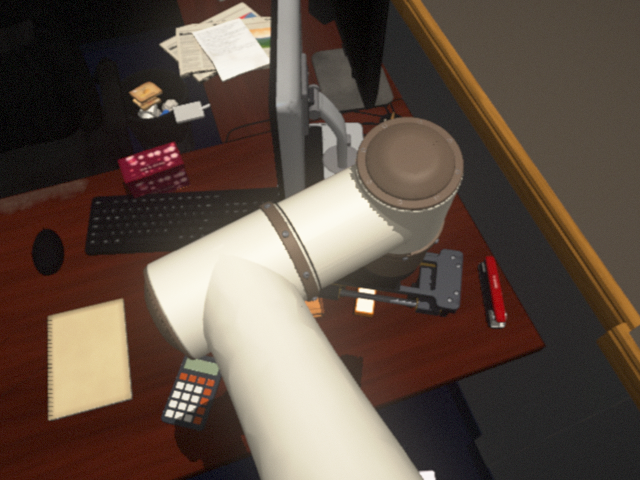

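```bash
python3 - 2>/dev/null <<'E'
from h import *
s=env.read_state(); M=R.from_euler('xyz',s["tool_rot"],degrees=True).as_matrix(); p=np.array(s["position"])
print(M)
for n in("top","side"):
    f=env.grab_frame(n); im=cv2.resize(f["image"],None,fx=3,fy=3)
    pts=[p,p-.019*M[:,1],p-.07*M[:,1],p-.2*M[:,1],p+.0435*M[:,2],p-.0435*M[:,2],p-.07*M[:,1]+.0585*M[:,2],p-.07*M[:,1]-.0585*M[:,2]]
    P=proj(f,np.array(pts)); print(n,np.round(P).tolist())
    for i,q in enumerate(P):
        q=((q+.5)*3).astype(int); cv2.circle(im,tuple(q.tolist()),4,(0,255,0) if i<4 else (255,0,255),-1); cv2.putText(im,str(i),tuple((q+5).tolist()),0,.5,(255,255,0),1)
    x,y=(P[0]*3).astype(int); x0=max(0,x-300);y0=max(0,y-250)
    cv2.imwrite(f"pics/{n}_g.png",im[y0:y0+500,x0:x0+600])
E
```

```text
[[-0.96325397  0.13201073 -0.2339123 ]
 [ 0.23145608 -0.03387244 -0.97225549]
 [-0.13627133 -0.99066938  0.00207307]]
top [[338.0, 350.0], [338.0, 352.0], [338.0, 359.0], [337.0, 380.0], [358.0, 355.0], [317.0, 344.0], [368.0, 367.0], [307.0, 351.0]]
side [[375.0, 301.0], [376.0, 297.0], [378.0, 287.0], [387.0, 251.0], [404.0, 306.0], [345.0, 297.0], [422.0, 293.0], [335.0, 280.0]]
```

View pics/top_g.png

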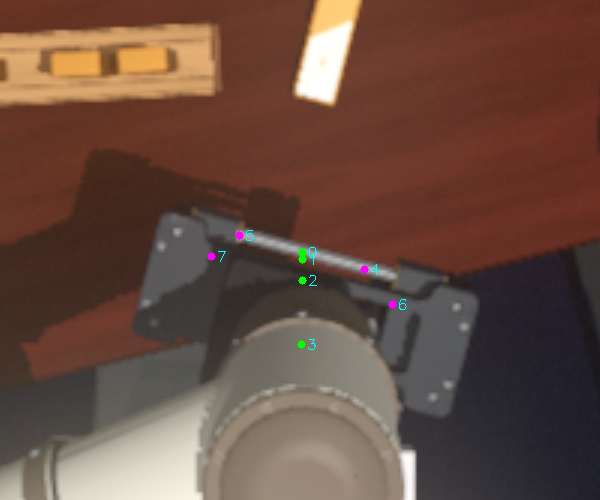

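View pics/side_g.png

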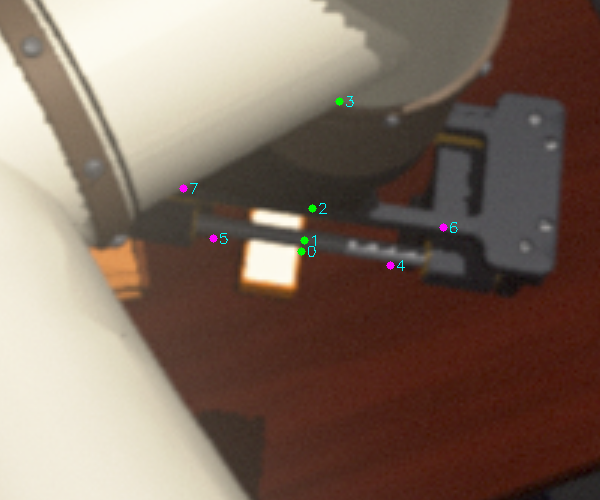

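```bash
python3 - 2>/dev/null <<'E'
from h import *
def g(n,x0,y0,w,h,k,tag):
    f=env.grab_frame(n); c=f["image"][y0:y0+h,x0:x0+w]
    c=(255*(c/255.)**.5).astype(np.uint8)
    cv2.imwrite(f"pics/{tag}.png",cv2.resize(c,None,fx=k,fy=k,interpolation=cv2.INTER_CUBIC))
g("side",320,240,160,90,5,"z1"); g("top",270,325,140,90,5.5,"z2")
E
```

```text
(no output)
```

View pics/z1.png

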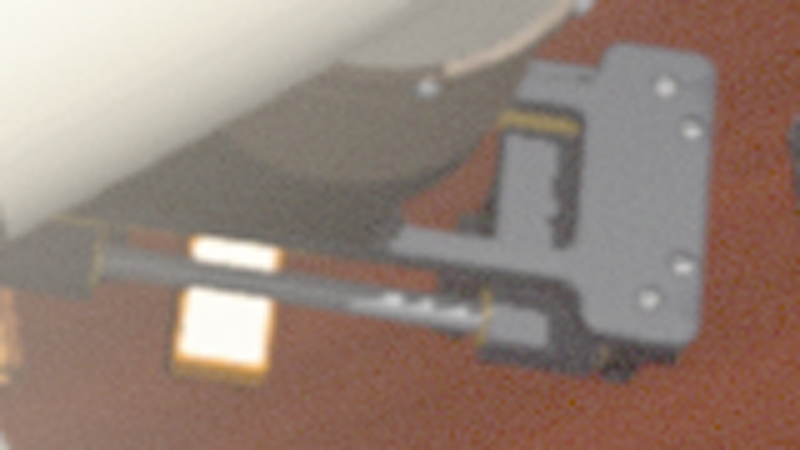

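View pics/z2.png

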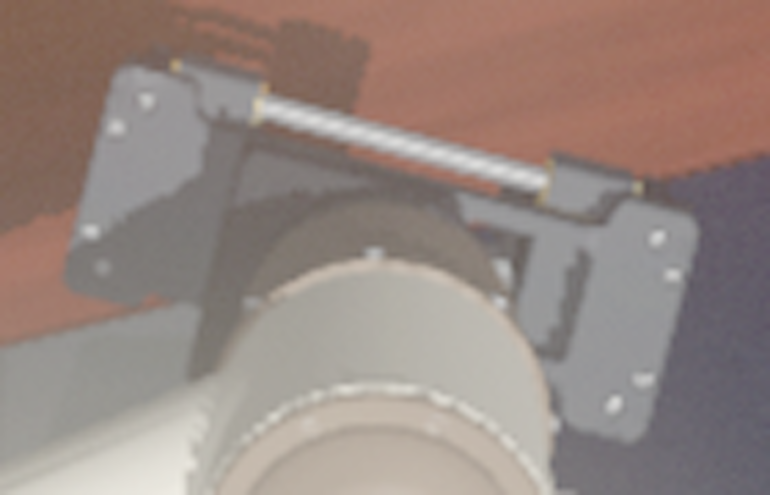

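Nothing moved, so the fingers must have closed clear of it. I check the real tip height by touching the bare desk with shut fingers, then the plaque's top face.

```bash
python3 - 2>/dev/null <<'E'
from h import *
L=plq(1,166.5)
D=list(eul(toolM(L,0,1)))
env.gripper_to(0.0,30)
env.goto([.44,-.17,.08],D); st()
print(env.move_straight([.44,-.17,-.02],rate=.04,force_limit=5)); st()
env.move_straight([.44,-.17,.06],rate=.2)
p=np.array([.529,-.085,.06])+.03*L[:,2]
env.move_straight(list(p),rate=.2)
print(env.move_straight([p[0],p[1],.0],rate=.04,force_limit=5)); st()
env.move_straight([p[0],p[1],.1],rate=.2)
E
```

```text
14.87 [ 0.4408 -0.1698  0.0811] [-9.000e+01  1.000e-01  1.665e+02] q [ -1.  14. -29.   0. -47.  78.] F [ 0.5 -0.4  0.4] op 0.007
False
17.52 [ 0.4401 -0.17   -0.0199] [-90.    0.  166.5] q [ -1.  23. -35.   0. -31.  78.] F [-0.4  0.3  0.1] op 0.006
False
20.42 [ 5.001e-01 -7.800e-02  3.000e-04] [-90.    0.  166.5] q [ 10.  24. -29.   0. -37.  67.] F [ 0.2 -0.1  0.3] op 0.003
```

The desk wasn't felt even at a reported z of -0.02, so the real tips are higher than reported. I probe further down to find the offset.

```bash
python3 - 2>/dev/null <<'E'
from h import *
D=list(env.read_state()["tool_rot"])
env.move_straight([.44,-.17,.05],rate=.25)
env.move_straight([.44,-.17,-.015],rate=.25); 
print(env.move_straight([.44,-.17,-.10],rate=.04,force_limit=4)); st()
env.move_straight([.44,-.17,.03],rate=.25)
f=env.grab_frame("top"); cv2.imwrite("pics/z3.png",cv2.resize(f["image"][230:400,300:460],None,fx=4,fy=3.5))
E
```

```text
True
22.92 [ 0.4401 -0.1701 -0.0327] [-90.   -0.  166.5] q [ -1.  25. -36.   0. -30.  78.] F [-0.7  1.   6.1] op 0.004
```

View pics/z3.png

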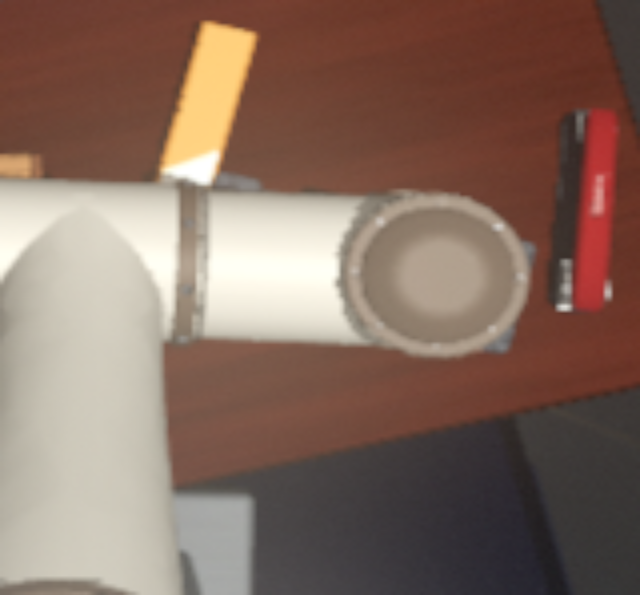

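Desk contact came at a reported z of -0.032, so the tips are about 32 mm short of the reported TCP. I compensate along the tool axis and regrasp.

```bash
cat >> h.py <<'E'
OFF=.0315
E
python3 - 2>/dev/null <<'E'
from h import *
L=plq(1,166.5); c=np.array([.529,-.086,.010])
env.move_straight([.44,-.13,.06],rate=.25)
env.gripper_to(1.0,50)
ok=None
for th in(8,6,4,2,0):
    M=toolM(L,th,SG); p=tcp(L,c,th,S_,D_+OFF)
    if env.inverse_kinematics(list(p),list(eul(M))) is not None: ok=th;break
print("th",ok)
up=p-.09*M[:,1]
env.goto(list(up),list(eul(M)));
print(env.move_straight(list(p),rate=.12,force_limit=15)); st()
env.gripper_to(0.0,50); st()
E
```

```text
th 8
False
26.52 [ 0.5052 -0.0805 -0.0262] [-90.    8.  166.5] q [ 11.  24. -41.  10. -19.  56.] F [ 0.1 -0.2  0.6] op 1.001
27.39 [ 0.505  -0.0801 -0.0266] [-90.    8.  166.5] q [ 11.  24. -41.  11. -19.  56.] F [-0.6  0.9  0.1] op 0.432
```

```bash
python3 - 2>/dev/null <<'E'
from h import *
s=env.read_state(); p=np.array(s["position"])
env.move_straight(list(p+[-.02,0,.12]),rate=.2)
C=np.array([.2355,.425]); psi=np.degrees(np.arctan2(C[1],C[0]))+200
L=plq(1,166.5); 
env.goto(list(tcp(L,[.45,-.09,.33],TH,S_,D_+OFF)),list(eul(toolM(L,TH,SG))))
st()
L2=plq(1,psi)
env.goto(list(tcp(L2,[C[0]-.02,C[1]-.03,.33],TH,S_,D_+OFF)),list(eul(toolM(L2,TH,SG)))); st()
snap("t")
S=plq(0,psi)
for z in(.084,.15,.25): print(z,np.round(env.inverse_kinematics(list(tcp(S,[C[0],C[1],z],TH,S_,D_+OFF)),list(eul(toolM(S,TH,SG)))),0))
E
```

```text
28.99 [ 0.4249 -0.084   0.2907] [-89.9   7.7 166.5] q [ 13.  -6. -20.   4. -69.  62.] F [-0.2  0.6 -4.4] op 0.426
30.78 [0.2121 0.3701 0.2931] [-90.    8.  -99.1] q [ 82.  -6. -19.   0. -69.  89.] F [ 0.2  0.7 -3.9] op 0.435
0.084 [  81.   57.    9.    1. -124.   90.]
0.15 [  81.   52.   10.    1. -129.   90.]
0.25 [  81.   46.   12.    1. -138.   91.]
```

View pics/top_t.png

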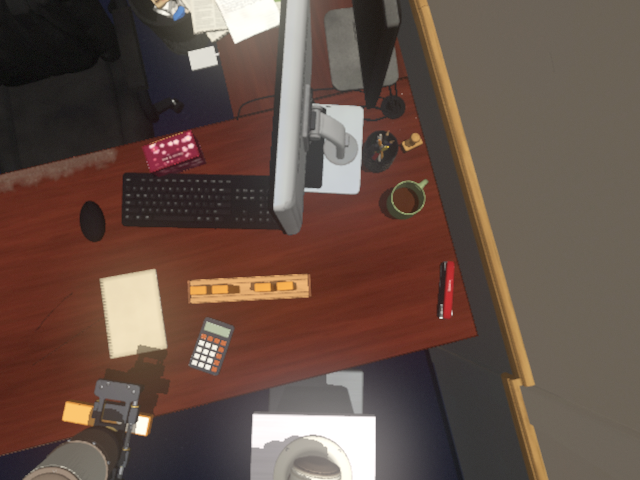

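The plaque is held level (top view, about (75–150,418)). Now I swing it upright and lower it until it touches.

```bash
python3 - 2>/dev/null <<'E'
from h import *
C=np.array([.2355,.425]); psi=np.degrees(np.arctan2(C[1],C[0]))+200
S=plq(0,psi); M=toolM(S,TH,SG); e=list(eul(M))
g=lambda z:list(tcp(S,[C[0],C[1],z],TH,S_,D_+OFF))
env.goto(g(.17),e); st()
env.move_straight(g(.11),rate=.15)
print(env.move_straight(g(.04),rate=.03,force_limit=3)); st()
print("zcentre",env.read_state()["position"][2]-tcp(S,[0,0,0],TH,S_,D_+OFF)[2])
snap("s")
E
```

```text
31.93 [0.2304 0.3894 0.1952] [-89.7 -81.7 -99.3] q [  80.   51.   10.    1. -131.   90.] F [ 0.4  0.2 -3.6] op 0.434
True
33.58 [0.2297 0.3886 0.1094] [-89.9 -82.3 -99.1] q [  81.   57.    9.    1. -124.   90.] F [-0.3  1.5  4.6] op 0.432
zcentre 0.08450804157517422
```

View pics/side_s.png

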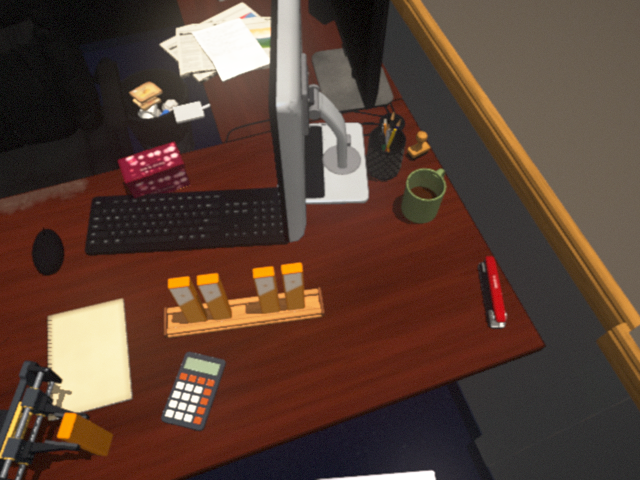

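View pics/top_s.png

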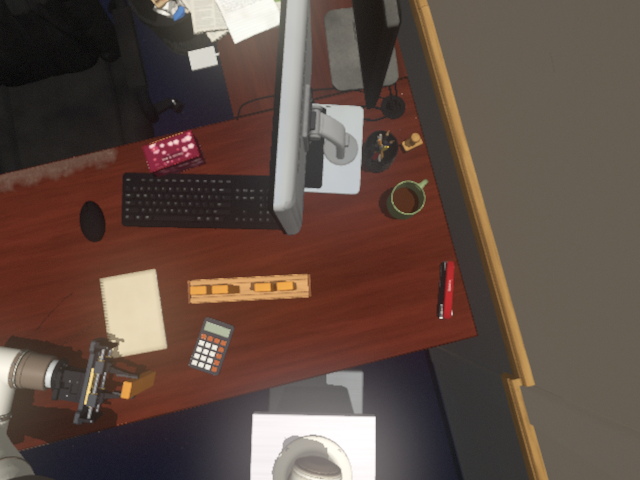

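Contact came at a centre height of 0.0845, as expected for an upright plaque on the desk. Release and back off.

```bash
python3 - 2>/dev/null <<'E'
from h import *
C=np.array([.2355,.425]); psi=np.degrees(np.arctan2(C[1],C[0]))+200
S=plq(0,psi); M=toolM(S,TH,SG)
env.gripper_to(.7); st()
p=np.array(env.read_state()["position"])
env.move_straight(list(p-.10*M[:,1]),rate=.15); st()
snap("r")
E
```

```text
34.41 [0.2295 0.3885 0.1071] [-90.3 -82.  -98.8] q [  81.   57.    9.    1. -124.   90.] F [-0.1  1.   0.5] op 0.698
35.23 [0.2448 0.4859 0.1209] [-90.4 -82.1 -98.7] q [  81.   64.   29.    1. -137.   91.] F [-0.1  0.2 -0.1] op 0.701
```

```bash
python3 -c "
import cv2
a=cv2.imread('pics/side_r.png')[330:480,0:160];b=cv2.imread('pics/top_r.png')[300:450,40:200]
import numpy as np
cv2.imwrite('pics/rr.png',np.hstack([cv2.resize(a,(400,375),interpolation=2),cv2.resize(b,(400,375),interpolation=2)]))"
```

```text
(no output)
```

View pics/rr.png

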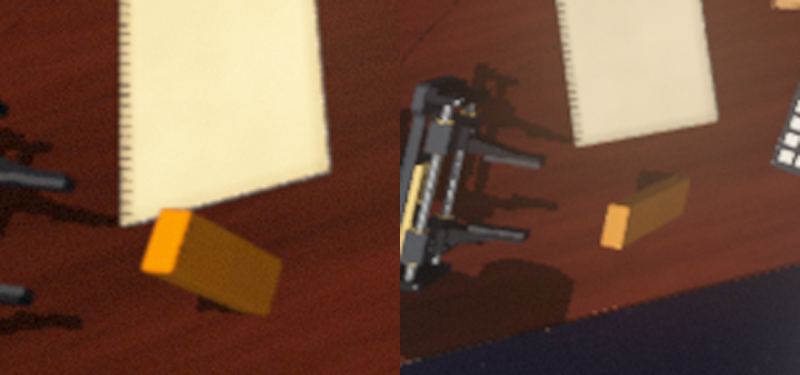

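It stands freely: head at side ~(66,427), top ~(126,390). Now I measure the head precisely while raising the arm.

```bash
python3 - 2>/dev/null <<'E'
from h import *
for n in("side","top"):
    f=env.grab_frame(n); hsv=cv2.cvtColor(f["image"],cv2.COLOR_BGR2HSV)
    V=215 if n=="side" else 170
    mm=(hsv[...,0]<28)&(hsv[...,1]>115)&(hsv[...,2]>V); sub=np.zeros_like(mm)
    if n=="side": sub[408:445,50:82]=1
    else: sub[375:405,116:134]=1
    ys,xs=np.nonzero(mm&sub); P=plane(f,np.c_[xs,ys],.168)[:,:2]*1000
    print(n,len(xs),P.mean(0),cv2.minAreaRect(P.astype(np.float32)))
p=np.array(env.read_state()["position"])
env.move_straight(list(p+[.01,.06,.22]),rate=.3); st()
psi=np.degrees(np.arctan2(.425,.2355))+200
a=np.radians(psi)
for psi2 in(psi,psi+180):
    a=np.radians(psi2); Mz=[np.cos(a),np.sin(a),0]
    print(np.round(env.inverse_kinematics([.2355,.425,.25],list(eul(frame([0,0,-1],Mz)))),0))
    # rail pose that results: x_p dir 4.1deg
    sgn=1 if psi2==psi else -1
    b=np.radians(4.1); Mr=[sgn*np.cos(b),sgn*np.sin(b),0]
    print(" rail",np.round(env.inverse_kinematics([.47,.171,.25],list(eul(frame([0,0,-1],Mr)))),0))
E
```

```text
side 304 [234.52039154 426.42917656] ((234.59234619140625, 426.2254638671875), (19.01056480407715, 36.87484359741211), 82.95743560791016)
top 149 [234.88438003 422.35904853] ((234.83810424804688, 422.3656311035156), (20.058231353759766, 37.512054443359375), 81.84710693359375)
36.33 [0.2548 0.5458 0.3403] [-90.7 -82.1 -98.4] q [  81.   62.   55.    2. -166.   92.] F [-0.2 -0.1 -1.3] op 0.695
[ 80.   6. -12.   0. -72.   1.]
 rail [ 39.   7. -11.   0. -72. 145.]
```

Both cameras agree with the commanded standing place: (0.2347, 0.4244), yaw 262°. Now I take it from above, front to back.

```bash
python3 - 2>/dev/null <<'E'
from h import *
psi=262.; a=np.radians(psi); e=list(eul(frame([0,0,-1],[np.cos(a),np.sin(a),0])))
x,y=.2347,.4245
env.goto([x,y,.28],e); st()
print(env.move_straight([x,y,.130-OFF],rate=.15,force_limit=8)); st()
env.gripper_to(0.0,50); st()
env.move_straight([x,y,.30],rate=.2); st()
snap("lift")
E
```

```text
37.73 [0.2347 0.4248 0.2793] [-89.9   0.  172. ] q [ 80.   5.  -9.   0. -76.   2.] F [ 0.3 -0.3  0.6] op 0.699
False
39.09 [0.2349 0.4252 0.0992] [-90.1   0.  172. ] q [ 80.  14. -26.   0. -50.   2.] F [-0.1 -1.  -0.4] op 0.702
39.86 [0.2347 0.4247 0.0985] [-90.   0. 172.] q [ 80.  14. -26.   0. -50.   2.] F [ 0.4  0.2 -0.3] op 0.226
41.02 [0.2342 0.4236 0.2983] [-8.98e+01 -1.00e-01  1.72e+02] q [ 80.   5.  -7.  -0. -78.   2.] F [-0.2  0.3 -3.9] op 0.229
```

View pics/top_lift.png

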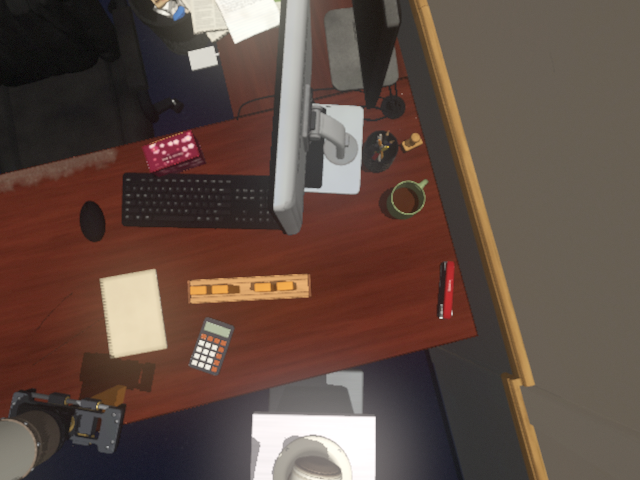

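View pics/side_lift.png

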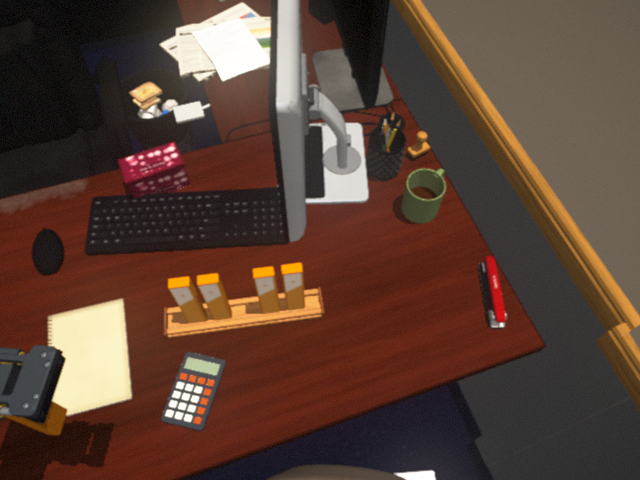

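Held at 19.7 mm opening with the weight on. Carry it over the gap, then lower it gently.

```bash
python3 - 2>/dev/null <<'E'
from h import *
s=env.read_state(); p=np.array(s["position"])
env.move_straight([p[0],p[1],.37],rate=.2)
b=np.radians(4.1); e=list(eul(frame([0,0,-1],[np.cos(b),np.sin(b),0])))
env.goto([.469,.171,.37],e); st()
env.move_straight([.469,.171,.26],rate=.15); st()
snap("pl")
E
python3 -c "
import cv2,numpy as np
a=cv2.imread('pics/side_pl.png')[200:380,100:380];b=cv2.imread('pics/top_pl.png')[200:380,120:400]
cv2.imwrite('pics/pp.png',np.vstack([cv2.resize(x,(467,300),interpolation=2) for x in(a,b)]))"
```

```text
43.77 [0.4688 0.1712 0.3697] [-90.   -0.  -85.9] q [ 39.   5.   3.  -0. -88. 145.] F [-0.6 -0.1 -2.9] op 0.224
44.65 [0.4697 0.1714 0.2611] [-89.9   0.  -85.9] q [ 39.   7. -10.   0. -73. 145.] F [-0.   1.  -3.1] op 0.226
```

View pics/pp.png

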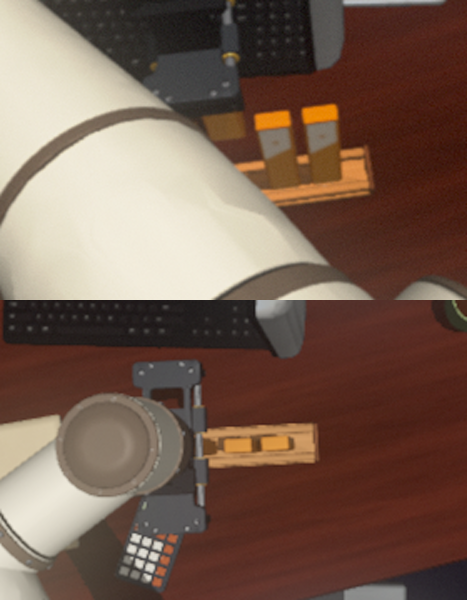

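The plaque's foot is in the gap just left of plaque_b, at crop (224,125) against (256,120), with clear space between. Lower it.

```bash
python3 - 2>/dev/null <<'E'
from h import *
print(env.move_straight([.469,.171,.125],rate=.12,force_limit=5)); st()
print(env.move_straight([.469,.171,.095],rate=.03,force_limit=3)); st()
snap("dn",("side",))
E
python3 -c "
import cv2,numpy as np
a=cv2.imread('pics/side_dn.png')[220:360,140:380]
cv2.imwrite('pics/dn.png',cv2.resize(a,None,fx=3,fy=3,interpolation=2))"
```

```text
False
46.02 [0.4696 0.1714 0.1258] [-89.9   0.  -85.9] q [ 39.  13. -22.   0. -54. 145.] F [ 0.4  0.1 -3.3] op 0.225
True
46.68 [0.4688 0.1708 0.1065] [-90.   -0.  -85.9] q [ 39.  15. -24.   0. -52. 145.] F [-0.9 -0.4  3.9] op 0.225
```

View pics/dn.png

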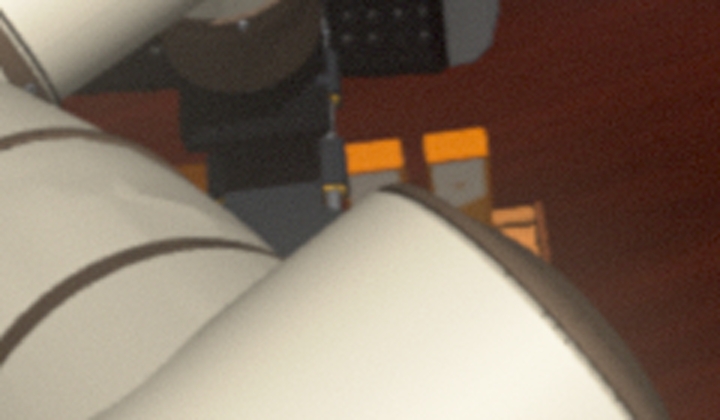

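Contact came at a reported z of 0.1065, exactly the rail-floor height. Release, rise, look.

```bash
python3 - 2>/dev/null <<'E'
from h import *
env.gripper_to(.5); 
p=np.array(env.read_state()["position"])
env.move_straight([p[0],p[1],.33],rate=.12); st()
b=np.radians(4.1)
env.goto([.13,.42,.38],list(env.read_state()["tool_rot"])) ; st()
snap("end")
for n in("side","top"):
    f=env.grab_frame(n); hsv=cv2.cvtColor(f["image"],cv2.COLOR_BGR2HSV)
    print(n,[(np.round(d["xyz"],3).tolist(),round(d["score"],2)) for d in env.search_frame(f,"plaque_a_center")])
    if n=="side":
        mm=(hsv[...,0]<28)&(hsv[...,1]>150)&(hsv[...,2]>215); sub=np.zeros_like(mm); sub[255:300,160:310]=1
        k,l,sts,ce=cv2.connectedComponentsWithStats((mm&sub).astype(np.uint8))
        for i in range(1,k):
            if sts[i,4]>80:
                ys,xs=np.nonzero(l==i); P=plane(f,np.c_[xs,ys],.176)[:,:2]*1000
                print(P.mean(0).round(1),cv2.minAreaRect(P.astype(np.float32)))
E
python3 -c "
import cv2,numpy as np
a=cv2.imread('pics/side_end.png')[240:350,145:345];b=cv2.imread('pics/top_end.png')[240:350,150:350]
cv2.imwrite('pics/ee.png',np.vstack([cv2.resize(x,None,fx=2.7,fy=2.7,interpolation=2) for x in(a,b)]))"
```

```text
49.49 [0.4672 0.17   0.3294] [-90.3  -0.1 -85.9] q [ 39.   6.  -2.  -0. -83. 145.] F [-0.1  0.4 -0.6] op 0.501
51.05 [0.1305 0.4198 0.3798] [-90.3  -0.2 -86. ] q [ 94.  -1.  -2.  -0. -89.  90.] F [ 0.2  0.2 -0.5] op 0.5
side [([0.456, 0.219, 0.121], 0.58)]
[477.2  73.7] ((477.2595520019531, 73.70097351074219), (18.46269416809082, 36.23515319824219), 4.12175989151001)
[473.  124.3] ((473.0421447753906, 123.99810791015625), (18.525705337524414, 36.05244064331055), 3.3229663372039795)
[467.4 172.6] ((467.36236572265625, 172.50001525878906), (18.54388427734375, 36.740413665771484), 3.6357178688049316)
[466.  222.2] ((466.06292724609375, 222.038330078125), (18.441150665283203, 35.206295013427734), 4.2196879386901855)
[463.  272.1] ((463.0224914550781, 272.27569580078125), (18.607465744018555, 34.6349983215332), 4.121593475341797)
top [([0.469, 0.213, 0.172], 0.77)]
```

View pics/ee.png

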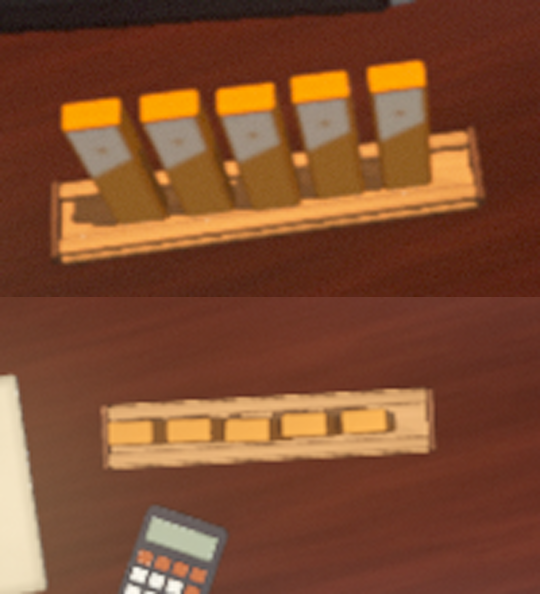

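All five plaques stand in line, with printed faces to the front, and the row's other four read as they did before. Handing in.

```bash
python3 - <<'E'
from h import *
env.close_job()
E
```

```text
the job is handed in; nothing more can be done
```

The plaque now stands in the gap on the rail, and I handed the job in at about 51 s of the 72 s allowed. The interface gives no verdict, so success rests on my own checks.

**What I did:** I gripped the fallen plaque across its width and stood it on the bare desk to the left. I let go and backed off, then took it again from above, front to back. I lowered it into the gap until it touched at rail-floor height, released it and moved the arm clear.

**Last checks (side camera):**
- The plaque's head is about 50 mm from plaque_a's and about 49 mm from plaque_b's (limit 66 mm).
- It is within about 2 mm of the row's line, and its yaw is within about 0.5° of plaque_a's.
- All five plaques look upright with the printed face to the front. The heads of the other four are within about 0.2 mm of their first measurement.
- I did not re-measure the mug and stapler at the end, but they looked unmoved in pictures up to the last lift and I never worked near them afterwards.

**What failed or disagreed:**
- The first grasp closed on nothing. Probing the desk showed the real fingertips are about 32 mm short of the reported tool point. I corrected for that, and both the standing and the rail contact heights then came out as expected.
- The two cameras differ by about 4–5 mm in y, so I used their mean.

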